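# Stow the spice tin and draw the glass lid shut

### The job

Put the loose spice tin upright into the open front of the wooden spice box, beside the tin already there. Then close the box: press lightly on top of the glass slide lid and draw it toward you until it is fully home against the front wall, without straining the glass or disturbing anything else.

Things in the scene. Friction and masses are not known exactly. Their poses are not given: they have to be found in the camera images.
- box: Fixed plywood spice box, 300 (x) by 180 (y) by 96 mm high. Origin: centre of its underside; x from its front (robot side) to its back, z up. Walls 9 mm thick, tops at 78 mm in front; inner floor at 8 mm; inside width 162 mm. Open on top from the front wall (inner face x = -141 mm) to the deck, but for the lid. Box and lid bear at most 20 N from the robot: above that the glass cracks.
- lid (a joint): Opening of the frosted glass slide lid, m: 0 = shut, 0.112 = fully open (toward the back, under the deck). Pane 170 (x) by 160 (y) by 6 mm, rigid, no handle, darker front edge; that edge lies at box x = -141 mm + this value. It slides only along box x with about 4 N of drag and stays where it is left; a press of 10 to 12 N draws it, a lighter one slips, and a fast landing jolts it.
- home (a point): Point on the inner face of the box's front wall, mid-width, 72 mm above its underside: where the top of the lid's front edge is when shut. From this height the loose lid runners rise or fall toward the back by up to 0.045 rad, different each time and not measured, so the glass may be up to 6 mm higher or lower at the open end.
- deck_edge (a point): Middle of the front edge of the top of the fixed deck that covers the box's rear part (box x = +10 to +150 mm, top at 96 mm, 10 mm thick). The lid runs beneath it; 39 mm or more of the pane always shows in front of it.
- tin: The loose spice tin standing on the worktop: steel cylinder 44 mm across and 45 mm high, with a darker, slightly narrower cap (41 mm) from 34 mm up; about 0.12 kg. Origin: centre of its underside, z up.
- stored_tin: Same tin, already standing loose in the open front of the box near its left (+y) wall. Origin: centre of its underside.
- mug: White mug, 76 mm across, 85 mm high, handle at its +y; bystander. Origin: centre of its underside.
- jar: Amber glass jar, 60 mm across, 90 mm high; bystander. Origin: centre of its underside.
- dish: Small blue dish, 64 mm across, 28 mm high, standing on the deck of the box; bystander. Origin: centre of its underside.
- bowl: White bowl, 140 mm across, 60 mm high; bystander. Origin: centre of its underside.
There are look-alikes about, which are no part of the job. Leave any purple look-alike of the tin alone.

How it is judged (in metres and radians):
On the way, in this order (a step that is already met when the one before it is completed fails the run):
1. the loose tin stands upright on the floor of the box, let go, while the lid is still open (value of joint lid above 0.08 m and z of tin in the frame of box below 0.013 m and x of tin in the frame of box between -0.141 and 0.01 m and y of tin in the frame of box between -0.081 and 0.081 m and angle between tin's own z axis and vertical below 0.15 rad and contact force between the fingers and tin below 0.1 N), for 0.2 s.
2. the lid is drawn home (value of joint lid below 0.003 m), for 0.2 s.
At the end, for the whole second after the job is handed in: The lid is shut to within 3 mm of the front wall, and both tins stand upright (within 0.15 rad) and still on the floor of the box (value of joint lid below 0.003 m and z of each of tin, stored_tin in the frame of box below 0.013 m and x of tin in the frame of box between -0.141 and 0.05 m and y of tin in the frame of box between -0.081 and 0.081 m and angle between each of tin, stored_tin's own z axis and vertical below 0.15 rad and linear speed of tin below 0.02 m/s); the robot touches nothing.
It fails at once if the robot presses or knocks the box or its glass lid with more than 20 N (contact force between any of the fingers, the arm and box above 20 N).
It fails at once if the stored tin is shifted more than 25 mm (distance of stored_tin from where it was at the start of the episode above 0.025 m).
It fails at once if the mug, jar, dish or bowl is shifted more than 25 mm (distance of any of mug, jar, dish, bowl from where it was at the start of the episode above 0.025 m).
It also fails if it takes over 72 s, if anything falls off the work surface, if the arm or the gripper's body presses on something with over 40 N, if the wrist force passes 120 N, or if a joint passes its speed limit or range.

### The arm

A 6-joint arm with a two-finger parallel gripper is mounted at the origin on the work surface. World frame = base frame: x ahead of the robot, y to its left, z up, the work surface at z = 0. Lengths are in m, angles in degrees, forces in N, time in s.
With the tool pointing down it reaches from about 0.35 to 0.875 m from the base axis. Payload 4.2 kg.
Tool frame: the origin (TCP) lies midway between the tips of the shut fingers; the grasp point (between the pads) lies 19 mm behind it (r.pinch_z is the distance from the TCP to the grasp point, in m); z points along the fingers, y is the line along which they close (so a half turn about z gives the same grasp; the last joint's range is limited). The gripper opens to 87 mm and grips with 3 to 60 N. Pads are 19 mm wide; open, the fingers measure 117 mm over their backs; the gripper's body (75 mm by 190 mm) begins 51 mm behind the grasp point.
Start: joints at [83.629, 22.042, 0.453, 0, -68.411, -14.817], TCP at [0.226, 0.583, 0.223] pointing down, gripper open.
Joint ranges: [-179.83, 179.83], [-69.29, 118.12], [-61.27, 80.66], [-181.25, 117.63], [-171.15, -9.14], [-177.46, 177.46]. Speed limits (degrees/s): [159.86, 159.86, 180, 180, 180, 180].

### API

Orientations are given as a 3x3 rotation matrix whose columns are the frame's x, y, z axes.
In Python, from station import r, imaging, models gives the robot as it stands. The module is installed in compiled form; this text tells all that it offers.
- The arm moves only by the tool apply_moves, never from a script. Its argument "moves" is a list of rows, each a list of 2 entries, a list of its own where there are three numbers: the shift along the tool's x, y, z in m, then the turn about the tool's z in degrees. A call has 1 to 5 rows; each row shifts and turns the commanded pose from where the row before left it, along the tool's axes as they then stand; what a row does not reach is not made up. A row lasts 1/12 s, in which the tool goes at most 41.7 mm and 7.16 degrees, less where a joint would pass 70% of its speed; a pose out of reach is approached as far as the arm can. A call is refused whole if a number of a shift passes 0.0417 or a number of a turn 7.16, either way. A call with a gripper value outside its range is refused whole. "hand" is the finger opening in m, from 0 to 0.087, set as the call begins (left out, the last holds). The fingers move at their own pace and stop on an object; the grip force is fixed at half the most. Time passes only in rows, so rows that do not move let the fingers close. It gives the time, the measured TCP pose, the force, the opening and the grip force at its end, in the units of the state.
- r.sense(): the state, without advancing time (a new reading comes with each control period).
- imaging.capture(name): name is "side" or "top" or "wrist"; returns a dict with "frame" (384x512x3 uint8, blue, green, red), "intrinsics" (3x3 intrinsics, pixels), "eye" and "orientation" of the camera in the world. Camera axes: x right, y down, z forward; pixel columns grow to the right and rows downward; lengths in m; the calibration is good to about 2 mm. A picture is of the moment at which its call begins. There is no depth.
- r.finish_job(): hands the job in; it is judged then, once.
Trained networks look in a picture, given as the dict that the camera call returned (one of the last four; its "shot" number tells which), for a name from the list of things; names that differ only in an ending like _2 or _b are one class to them, and where a whole thing is asked for, a point or a joint stands for the part that bears it (a point fixed in the world has none). Each returns a list of dicts, best first, with "confidence" (0 to 1); they miss things now and then, are a little off and sometimes report something else, mostly with a low value. They report only what shows in the picture. A call takes as long as a camera call. They do not tell look-alikes from the thing itself.
- models.cut_out(picture, target): "region" (384x512 bool, what is visible of it) and "extent" ([left, top, width, height] as shares, 0 to 1, of the picture: columns of its width, rows of its height, round what is visible of it).
- models.place_of(picture, target): "at" ([column, row] as shares, 0 to 1, of the picture: columns of its width, rows of its height: a listed point, or the origin of a listed thing).
The state is a dict: "time_s": time; "joints": joint angles; "joint_velocities": joint speeds; "effort": joint torques, N m; "tcp_pos": TCP position; "ee_rot": TCP orientation; "wrist_force": force on the tool from outside, world axes, zero at the start; "moment": the same for the moment, N m; "gripper_width": opening from 0.0 (shut) to 1.0 (fully open); "gripper_force": force on a finger pad.
Only numpy, scipy, OpenCV 4.12 (cv2) and the standard library are available. Lean on these libraries where they do the work, as an engineer would, in place of code of your own. Each camera call takes 0.05 s, during which the arm holds its last target. There are 200 camera calls.

## Working session

There is one attempt and no reset: what is moved stays moved. The work goes in short steps, Python scripts to look and compute and a tool call to move; the robot and the scene stay as the last step left them, time stands still between calls to the robot, and variables do not carry over. Pictures are saved under pics/ and viewed, at most 10 in all, crops included, and the job is handed in when it is done.

Besides the shell and the picture viewer there is one more tool, called after "Call:" by a JSON object that holds its "op" and its "data". apply_moves: Moves the arm, as the interface text tells. Its arguments: {"type":"object","properties":{"moves":{"type":"array"},"hand":{"type":"number"}},"required":["moves"]}

```bash
mkdir -p pics
cat > h.py <<'E'
import numpy as np, cv2
from station import r, imaging, models
def ray(p,uv):
    K=np.array(p["intrinsics"]);R=np.array(p["orientation"]);d=R@np.linalg.solve(K,[uv[0],uv[1],1.]);return np.array(p["eye"]),d
def onz(p,uv,z):
    e,d=ray(p,uv);return e+d*(z-e[2])/d[2]
def px(p,X):
    R=np.array(p["orientation"]);c=R.T@(np.array(X)-np.array(p["eye"]));q=np.array(p["intrinsics"])@c;return q[:2]/q[2]
def tri(prs):
    A=np.zeros((3,3));b=np.zeros(3)
    for p,uv in prs:
        e,d=ray(p,uv);d=d/np.linalg.norm(d);M=np.eye(3)-np.outer(d,d);A+=M;b+=M@e
    return np.linalg.solve(A,b)
E
python3 - <<'E'
from h import *
P={n:imaging.capture(n) for n in("side","top","wrist")}
np.set_printoptions(precision=4,suppress=True)
cv2.imwrite("pics/a.png",np.hstack([P["side"]["frame"],P["top"]["frame"]])[:, :] if 0 else cv2.resize(np.hstack([P["side"]["frame"],P["top"]["frame"]]),(800,300)))
cv2.imwrite("pics/top.png",P["top"]["frame"]);
for n in("side","top"):
  p=P[n];print(n,np.array(p["eye"]),p["shot"])
  for t in("box","lid","home","deck_edge","tin","stored_tin","mug","jar","dish","bowl"):
    for d in models.place_of(p,t)[:4]:
      uv=np.array(d["at"])*[512,384];print(t,round(d["confidence"],2),uv,onz(p,uv,{"home":.072,"deck_edge":.096,"stored_tin":.008,"dish":.096}.get(t,0)))
print(r.sense())
E
```

```text
side [-0.0643 -0.6655  0.7282] 1
box 0.82 [250.5216 203.904 ] [0.5814 0.0301 0.    ]
box 0.32 [207.616  200.2944] [0.5012 0.1235 0.    ]Traceback (most recent call last):
  File "<stdin>", line 9, in <module>
ValueError: it knows: bowl, box, deck_edge, dish, home, jar, mug, stored_tin, tin
```

Run:
```python
from h import *
P={n:imaging.capture(n) for n in("side","top","wrist")}
np.set_printoptions(precision=4,suppress=True)
cv2.imwrite("pics/side.png",cv2.resize(P["side"]["frame"],(800,600)))
cv2.imwrite("pics/top.png",cv2.resize(P["top"]["frame"],(800,600)));
for n in("side","top"):
  p=P[n];print(n,np.array(p["eye"]),p["shot"])
  for t in("box","home","deck_edge","tin","mug","jar","dish","bowl"):
    for d in models.place_of(p,t)[:4]:
      uv=np.array(d["at"])*[512,384];print(t,round(d["confidence"],2),uv,onz(p,uv,{"home":.072,"deck_edge":.096,"stored_tin":.008,"dish":.096}.get(t,0)))
s=r.sense();print(s["tcp_pos"],s["ee_rot"],s["wrist_force"],s["time_s"])
```

```text
side [-0.0643 -0.6655  0.7282] 4
box 0.73 [248.576  203.4048] [0.5788 0.0355 0.    ]
home 0.6 [200.0896 196.3008] [0.4412 0.072  0.072 ]
deck_edge 0.63 [251.904  170.1888] [0.6014 0.0482 0.096 ]
tin 0.96 [376.8832 331.392 ] [ 0.4877 -0.453   0.    ]
tin 0.77 [308.7872 320.7168] [ 0.4045 -0.343  -0.    ]
tin 0.68 [344.9856 304.512 ] [ 0.4943 -0.3677  0.    ]
mug 0.75 [280.2176 268.9152] [ 0.4649 -0.2012  0.    ]
jar 0.85 [330.1888 244.4928] [ 0.6187 -0.2266  0.    ]
dish 0.75 [274.176  164.3904] [0.6687 0.029  0.096 ]
dish 0.16 [173.8752 157.2096] [0.4796 0.2453 0.096 ]
bowl 0.58 [170.496  157.7856] [0.5519 0.3878 0.    ]
top [ 0.4111 -0.0136  1.1787] 5
box 0.98 [247.808  186.7008] [0.5773 0.034  0.    ]
home 0.6 [229.4784 229.0944] [0.4493 0.0817 0.072 ]
deck_edge 0.84 [245.1968 176.2176] [0.5928 0.0374 0.096 ]
tin 0.8 [416.7168 217.3056] [ 0.4843 -0.4603  0.    ]
tin 0.71 [372.224 244.992] [ 0.4045 -0.3275  0.    ]
tin 0.59 [386.6112 213.888 ] [ 0.4947 -0.3732  0.    ]
mug 0.56 [331.008  228.7104] [ 0.4519 -0.2095  0.    ]
jar 0.89 [338.688 172.416] [ 0.6189 -0.237   0.    ]
dish 0.77 [248.2176 143.1936] [0.6858 0.0291 0.096 ]
bowl 0.87 [134.5024 190.0032] [0.569  0.3732 0.    ]
[0.2258 0.5827 0.2226] [[ 0.9324 -0.3614 -0.    ]
 [-0.3614 -0.9324  0.    ]
 [-0.      0.     -1.    ]] [-0.0033  0.0624 -0.157 ] 1.15
```

View pics/side.png

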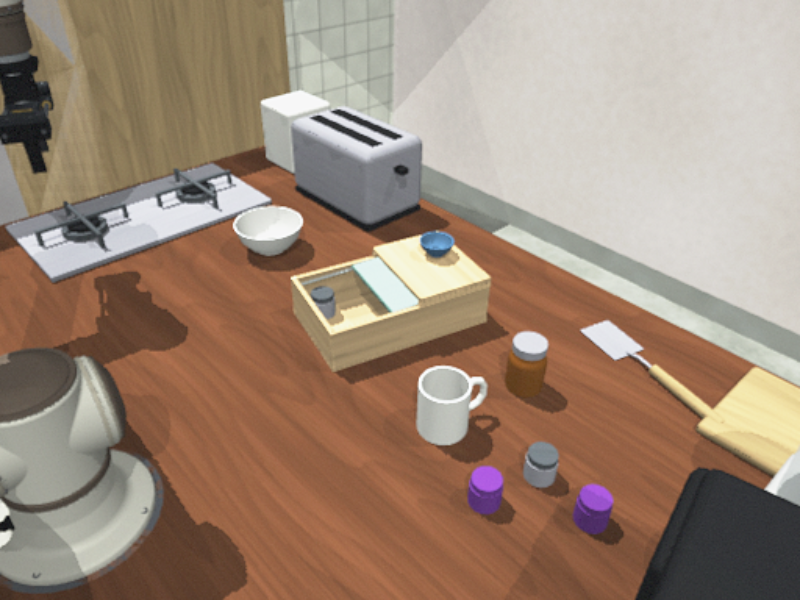

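View pics/top.png

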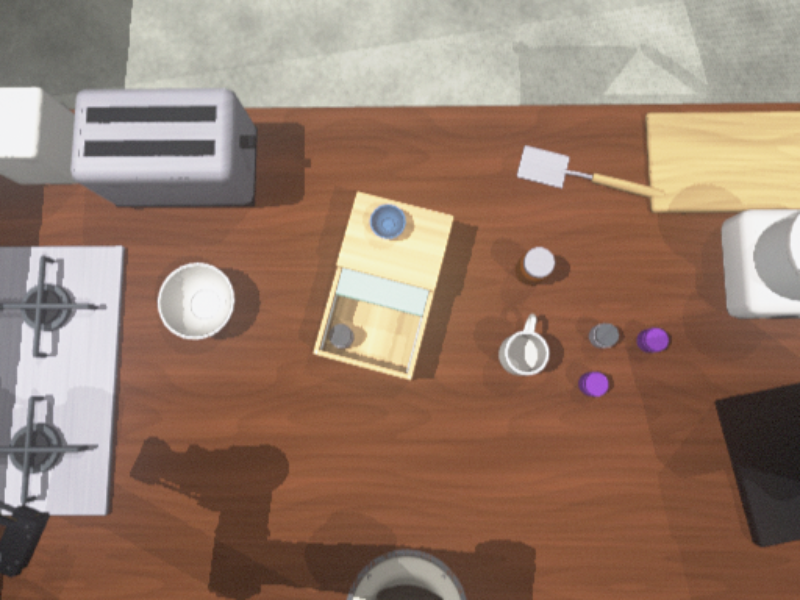

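The grey tin is at about (605,335) in the top view and (541,464) in the side view, with purple look-alikes on both sides of it. The box is yawed about -13°, the stored tin is at top (342,335), and the lid is open. Next I'll fit the poses with silhouettes.

```bash
cat > fit.py <<'E'
from h import *
from scipy.optimize import minimize
def box_parts(q):
    c,s=np.cos(q[2]),np.sin(q[2])
    def B(x0,x1,z):
        return [np.array([q[0]+c*x-s*y,q[1]+s*x+c*y,zz]) for x in(x0,x1) for y in(-.09,.09) for zz in(0,z)]
    return [B(-.15,.012,.078),B(.01,.15,.096)]
def cyl_parts(q,z0=0):
    a=np.linspace(0,2*np.pi,40)
    return [[np.array([q[0]+rr*np.cos(t),q[1]+rr*np.sin(t),z0+z]) for t in a for rr,z in((.022,0),(.022,.034),(.0205,.045))]]
def sil(p,parts,S=8):
    m=np.zeros((384,512),np.uint8)
    for pts in parts:
        u=np.array([px(p,X) for X in pts]);h=cv2.convexHull((u*256).round().astype(np.int32));cv2.fillConvexPoly(m,h,1,shift=8)
    return m>0
def fit(views,parts,q0,step):
    def f(q):
        t=0
        for p,m in views:
            s=sil(p,parts(q));t-=(s&m).sum()/(s|m).sum()
        return t
    sx=np.vstack([q0]+[np.array(q0)+np.eye(len(q0))[i]*step[i] for i in range(len(q0))])
    o=minimize(f,q0,method="Nelder-Mead",options=dict(initial_simplex=sx,xatol=1e-5,fatol=1e-5));return o.x,o.fun
E
python3 - <<'E'
from fit import *
np.set_printoptions(precision=4,suppress=True)
P=[imaging.capture(n) for n in("side","top")]
def masks(t,near,tol=25):
    out=[]
    for p in P:
        u=px(p,near);best=None
        for d in models.cut_out(p,t):
            m=np.array(d["region"]);c=np.argwhere(m).mean(0)[::-1]
            if np.linalg.norm(c-u)<tol and best is None:best=m;print(t,p["shot"],round(d["confidence"],2),m.sum(),c)
        if best is not None: out.append((p,best))
    return out
# box
bm=masks("box",[.578,.035,.04],60)
dm=masks("dish",[.68,.03,.11]);sm=masks("stored_tin",[.5,.06,.045])
full=[]
for p,m in bm:
    m=m.copy()
    for pp,mm in dm+sm:
        if pp is p:m|=mm
    m=cv2.morphologyEx(m.astype(np.uint8),cv2.MORPH_CLOSE,np.ones((9,9)))
    cs,_=cv2.findContours(m,cv2.RETR_EXTERNAL,cv2.CHAIN_APPROX_NONE);m=cv2.drawContours(np.zeros_like(m),cs,-1,1,-1)>0
    full.append((p,m))
for v in(full,full[:1],full[1:]):
    if v: print("box",fit(v,box_parts,[.578,.035,-.22],[.01,.01,.05]))
tm=masks("tin",[.4945,-.37,.02],14)
for v in(tm,tm[:1],tm[1:]):
    if v: print("tin",fit(v,cyl_parts,[.4945,-.37],[.005,.005]))
for t,z in(("tin",.02),):
  pass
q,_=fit(full,box_parts,[.578,.035,-.22],[.01,.01,.05])
R=np.array([[np.cos(q[2]),-np.sin(q[2])],[np.sin(q[2]),np.cos(q[2])]])
for p,m in sm:
    ys,xs=np.nonzero(m);print("stored rough",R.T@(onz(p,[xs.mean(),ys.mean()],.045)[:2]-q[:2]))
for p in P:
    for d in models.place_of(p,"stored_tin"):
        u=np.array(d["at"])*[512,384];print(p["shot"],round(d["confidence"],2),u,R.T@(onz(p,u,.008)[:2]-q[:2]))
p=P[1];f=p["frame"].copy()
B=lambda x,y,z:np.append(q[:2]+R@[x,y],z)
for x in np.arange(-.141,.011,.0302):
    pass
for L in([(-.15,-.09,.078),(-.15,.09,.078),(.01,.09,.078),(.01,-.09,.078),(-.15,-.09,.078)],[(.01,-.09,.096),(.15,-.09,.096),(.15,.09,.096),(.01,.09,.096),(.01,-.09,.096)],[(-.029,-.08,.072),(-.029,.08,.072)]):
    u=(np.array([px(p,B(*X)) for X in L])*16).astype(np.int32);cv2.polylines(f,[u],False,(0,0,255),1,shift=4)
c=px(p,B(0,0,.08)).astype(int);cv2.imwrite("pics/c.png",cv2.resize(f[c[1]-75:c[1]+75,c[0]-75:c[0]+75],(600,600)))
E
```

```text
box 7 0.86 6903 [249.7869 192.805 ]
box 8 0.86 6465 [246.0633 183.2234]
dish 7 0.71 255 [278.7529 155.7255]
dish 8 0.57 432 [247.3727 141.0579]
stored_tin 7 0.72 256 [206.8281 192.3984]
stored_tin 8 0.67 199 [218.196  214.5176]
box (array([ 0.5817,  0.0377, -0.268 ]), np.float64(-1.9567223541116057))
box (array([ 0.5821,  0.0389, -0.2632]), np.float64(-0.9773449920508744))
box (array([ 0.5814,  0.0376, -0.2654]), np.float64(-0.9802832546514857))
tin 7 0.89 542 [345.5609 297.1937]
tin 8 0.52 234 [385.8803 213.8803]
tin (array([ 0.4944, -0.3636]), np.float64(-1.7920095347982097))
tin (array([ 0.4942, -0.3662]), np.float64(-0.9217687074829932))
tin (array([ 0.4916, -0.364 ]), np.float64(-0.8764044943820225))
stored rough [-0.1095  0.0394]
stored rough [-0.1078  0.052 ]
7 0.53 [204.4928 200.7936] [-0.1128  0.0531]
8 0.55 [219.1872 215.6928] [-0.109   0.0531]
```

View pics/c.png

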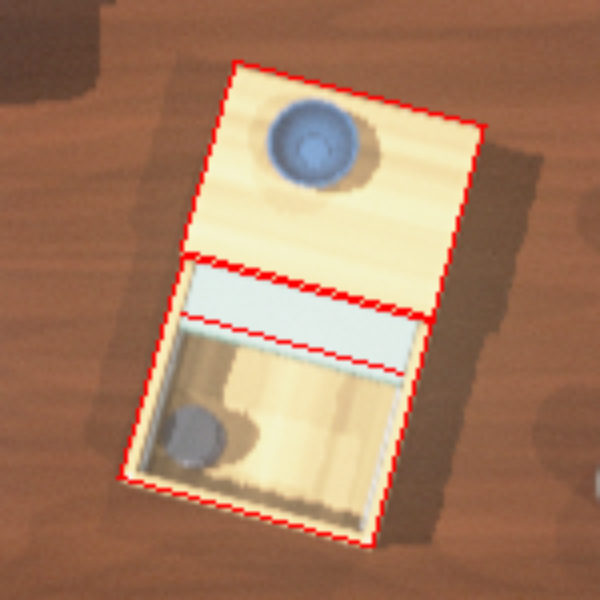

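The fit overlays the box edges well: box at (0.582, 0.038), yaw -15.2°. The stored tin is at box (-0.11, 0.053), and the lid edge is about 6 mm in front of the nominal fully open line. Now I'll move toward the loose tin.

Call:
{"op": "apply_moves", "data": {"moves": [[[0.0256,0.0246,0],0],[[0.0256,0.0246,0],0],[[0.0256,0.0246,0],0],[[0.0256,0.0246,0],0],[[0.0256,0.0246,0],0]], "hand": 0.08}}

```text
time_s: 2.17
tcp_pos: [0.3012, 0.4202, 0.2227]
ee_rot: [[0.933, -0.361, 0.0], [-0.361, -0.933, 0.0], [0.0, -0.0, -1.0]]
wrist_force: [1.7, 0.5, -0.3]
gripper_width: 0.922
gripper_force: 0.0
```

Call:
{"op": "apply_moves", "data": {"moves": [[[0.0256,0.0246,0],0],[[0.0256,0.0246,0],0],[[0.0256,0.0246,0],0],[[0.0256,0.0246,0],0],[[0.0256,0.0246,0],0]]}}

```text
time_s: 2.58
tcp_pos: [0.376, 0.2592, 0.2229]
ee_rot: [[0.933, -0.361, 0.001], [-0.361, -0.933, 0.001], [0.0, -0.001, -1.0]]
wrist_force: [1.1, -0.0, 0.0]
gripper_width: 0.921
gripper_force: 0.0
```

Call:
{"op": "apply_moves", "data": {"moves": [[[0.0256,0.0246,0],0],[[0.0256,0.0246,0],0],[[0.0256,0.0246,0],0],[[0.0256,0.0246,0],0],[[0.0256,0.0246,0],0]]}}

```text
time_s: 3.0
tcp_pos: [0.451, 0.0982, 0.223]
ee_rot: [[0.933, -0.361, 0.001], [-0.361, -0.933, 0.001], [0.001, -0.001, -1.0]]
wrist_force: [0.6, 0.6, -1.6]
gripper_width: 0.92
gripper_force: 0.0
```

Call:
{"op": "apply_moves", "data": {"moves": [[[0.0139,0.0278,0.004],0],[[0.0139,0.0278,0.004],0],[[0.0139,0.0278,0.004],0],[[0.0139,0.0278,0.004],0],[[0.0139,0.0278,0.004],0]]}}

```text
time_s: 3.42
tcp_pos: [0.4651, -0.0564, 0.2027]
ee_rot: [[0.932, -0.361, 0.001], [-0.361, -0.932, 0.0], [0.001, -0.0, -1.0]]
wrist_force: [-0.4, -0.1, 0.1]
gripper_width: 0.923
gripper_force: 0.0
```

Call:
{"op": "apply_moves", "data": {"moves": [[[0.0139,0.0278,0.004],0],[[0.0139,0.0278,0.004],0],[[0.0139,0.0278,0.004],0],[[0.0139,0.0278,0.004],0],[[0.0139,0.0278,0.004],0]]}}

```text
time_s: 3.83
tcp_pos: [0.4797, -0.2112, 0.1826]
ee_rot: [[0.932, -0.361, 0.001], [-0.361, -0.932, -0.0], [0.001, -0.0, -1.0]]
wrist_force: [0.9, -1.2, 0.1]
gripper_width: 0.92
gripper_force: 0.0
```

Call:
{"op": "apply_moves", "data": {"moves": [[[0.0139,0.0278,0.004],0],[[0.0139,0.0278,0.004],0],[[0.0139,0.0278,0.004],0],[[0.0139,0.0278,0.004],0],[[0.0139,0.0278,0.004],0]]}}

```text
time_s: 4.25
tcp_pos: [0.4942, -0.3659, 0.1624]
ee_rot: [[0.932, -0.362, 0.0], [-0.362, -0.932, -0.0], [0.0, 0.0, -1.0]]
wrist_force: [1.6, -0.1, -0.4]
gripper_width: 0.921
gripper_force: 0.0
```

Call:
{"op": "apply_moves", "data": {"moves": [[[0,0,0],7],[[0,0,0],7],[[0,0,0],7],[[0,0,0],7],[[0,0,0],7]]}}

```text
time_s: 4.67
tcp_pos: [0.4942, -0.3645, 0.1625]
ee_rot: [[0.551, -0.834, -0.0], [-0.834, -0.551, -0.0], [-0.0, 0.0, -1.0]]
wrist_force: [-0.4, -0.0, 0.1]
gripper_width: 0.92
gripper_force: 0.0
```

Run:
```python
from fit import *
np.set_printoptions(precision=4,suppress=True)
s=r.sense();T=np.array(s["tcp_pos"]);R=np.array(s["ee_rot"]);print(T,R)
p=imaging.capture("wrist");cv2.imwrite("pics/w.png",p["frame"])
for d in models.cut_out(p,"tin"):
    m=np.array(d["region"]);c=np.argwhere(m).mean(0)[::-1];g=onz(p,c,.03);print(round(d["confidence"],2),m.sum(),c,g,np.median(p["frame"][m],0))
    if np.hypot(*(g[:2]-[.494,-.365]))<.03:
        q,f=fit([(p,m)],cyl_parts,[.494,-.365],[.005,.005]);print("fit",q,f,"tool delta",R.T@(np.append(q,0)-[T[0],T[1],0]))
```

```text
[ 0.4942 -0.3645  0.1625] [[ 0.5511 -0.8344 -0.0001]
 [-0.8344 -0.5511 -0.    ]
 [-0.0001  0.0001 -1.    ]]
0.74 2013 [319.2449 108.5981] [ 0.4846 -0.4545  0.03  ] [197.  76. 156.]
0.61 1326 [312.0807 239.1101] [ 0.4133 -0.3461  0.03  ] [248. 104. 218.]
0.57 1831 [258.0612 181.2561] [ 0.4935 -0.3667  0.03  ] [227. 224. 216.]
fit [ 0.4931 -0.3668] -0.9365728900255754 tool delta [0.0013 0.0022 0.    ]
```

View pics/w.png

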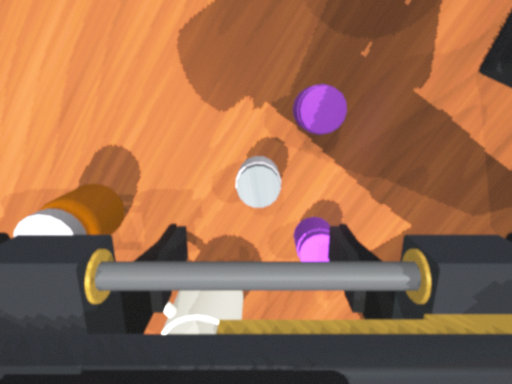

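The wrist view shows the grey tin at (258,181), centred between the fingers, with both purple tins clear of the finger paths. I'll descend and grip.

Call:
{"op": "apply_moves", "data": {"moves": [[[0.001,0.002,0.03],0],[[0,0,0.03],0],[[0,0,0.03],0],[[0,0,0.025],0],[[0,0,0.015],0]], "hand": 0.075}}

```text
time_s: 5.18
tcp_pos: [0.4915, -0.3654, 0.0295]
ee_rot: [[0.559, -0.829, -0.004], [-0.829, -0.559, 0.002], [-0.004, 0.002, -1.0]]
wrist_force: [0.1, -0.0, -0.1]
gripper_width: 0.86
gripper_force: 0.0
```

Call:
{"op": "apply_moves", "data": {"moves": [[[0,0,0.012],0],[[0,0,0.01],0],[[0,0,0],0],[[0,0,0],0]]}}

```text
time_s: 5.52
tcp_pos: [0.4934, -0.3664, 0.0108]
ee_rot: [[0.557, -0.83, 0.0], [-0.83, -0.557, -0.0], [0.0, 0.0, -1.0]]
wrist_force: [-0.2, -0.0, 0.8]
gripper_width: 0.866
gripper_force: 0.0
```

Call:
{"op": "apply_moves", "data": {"moves": [[[0,0,0],0],[[0,0,0],0],[[0,0,0],0],[[0,0,0],0],[[0,0,0],0]], "hand": 0.035}}

```text
time_s: 5.93
tcp_pos: [0.4934, -0.3663, 0.0111]
ee_rot: [[0.557, -0.831, 0.001], [-0.831, -0.557, -0.0], [0.001, -0.001, -1.0]]
wrist_force: [0.4, -0.6, -0.5]
gripper_width: 0.57
gripper_force: 0.0
```

Call:
{"op": "apply_moves", "data": {"moves": [[[0,0,0],0],[[0,0,0],0],[[0,0,0],0]]}}

```text
time_s: 6.18
tcp_pos: [0.4934, -0.3663, 0.0109]
ee_rot: [[0.557, -0.831, 0.001], [-0.831, -0.557, -0.0], [0.001, -0.0, -1.0]]
wrist_force: [-0.6, -0.0, 2.1]
gripper_width: 0.489
gripper_force: 30.0
```

Call:
{"op": "apply_moves", "data": {"moves": [[[0,0,-0.02],0],[[0,0,-0.03],0],[[0,0,-0.035],0],[[0,0,-0.035],0],[[0,0,-0.03],0]]}}

```text
time_s: 6.6
tcp_pos: [0.493, -0.3662, 0.1624]
ee_rot: [[0.557, -0.831, 0.0], [-0.831, -0.557, -0.0], [0.0, -0.0, -1.0]]
wrist_force: [0.8, 0.1, -1.7]
gripper_width: 0.484
gripper_force: 30.0
```

Call:
{"op": "apply_moves", "data": {"moves": [[[-0.02,-0.013,0],0],[[-0.0315,-0.0204,0],0],[[-0.0315,-0.0204,0],0],[[-0.0315,-0.0204,0],0],[[-0.0315,-0.0204,0],0]]}}

```text
time_s: 7.02
tcp_pos: [0.4895, -0.1907, 0.16]
ee_rot: [[0.556, -0.831, -0.001], [-0.831, -0.556, 0.0], [-0.001, 0.001, -1.0]]
wrist_force: [0.2, 1.0, -0.9]
gripper_width: 0.482
gripper_force: 30.0
```

Call:
{"op": "apply_moves", "data": {"moves": [[[-0.0315,-0.0204,0],0],[[-0.0315,-0.0204,0],0],[[-0.0315,-0.0204,0],0],[[-0.0315,-0.0204,0],0],[[-0.0315,-0.0204,0],0]]}}

```text
time_s: 7.43
tcp_pos: [0.4867, -0.003, 0.1603]
ee_rot: [[0.556, -0.831, -0.001], [-0.831, -0.556, 0.0], [-0.0, 0.001, -1.0]]
wrist_force: [0.6, 0.6, -1.1]
gripper_width: 0.489
gripper_force: 30.0
```

Call:
{"op": "apply_moves", "data": {"moves": [[[-0.0315,-0.02,0],0],[[0,0,0],-7],[[0,0,0],-7],[[0,0,0],-7],[[0,0,0],-7]]}}

```text
time_s: 7.85
tcp_pos: [0.486, 0.033, 0.1601]
ee_rot: [[0.885, -0.466, -0.001], [-0.466, -0.885, -0.0], [-0.001, 0.001, -1.0]]
wrist_force: [-0.1, 0.7, -1.5]
gripper_width: 0.49
gripper_force: 30.0
```

Call:
{"op": "apply_moves", "data": {"moves": [[[0,0,0],-7],[[0,0,0],-6],[[0,0,0],0],[[0,0,0],0]]}}

```text
time_s: 8.18
tcp_pos: [0.4863, 0.0326, 0.1602]
ee_rot: [[0.964, -0.265, -0.001], [-0.265, -0.964, -0.0], [-0.001, 0.0, -1.0]]
wrist_force: [-0.9, 0.5, -1.9]
gripper_width: 0.489
gripper_force: 30.0
```

Run:
```python
from fit import *
np.set_printoptions(precision=4,suppress=True)
s=r.sense();T=np.array(s["tcp_pos"]);R=np.array(s["ee_rot"]);print(T,R,s["gripper_width"],s["gripper_force"],s["wrist_force"],s["time_s"])
g=np.array([.487,.0325,T[2]]);print("tool delta",R.T@(g-T), "yaw",np.degrees(np.arctan2(R[1,0],R[0,0])))
p=imaging.capture("wrist");q=imaging.capture("side")
cv2.imwrite("pics/w2.png",np.hstack([cv2.resize(p["frame"],(400,300)),cv2.resize(q["frame"][110:290,120:360],(400,300))]))
```

```text
[0.4863 0.0326 0.1602] [[ 0.9643 -0.2648 -0.0009]
 [-0.2648 -0.9643 -0.0001]
 [-0.0008  0.0004 -1.    ]] 0.4886619181489773 29.99938020016998 [-0.8851  0.5008 -1.8892] 8.1833
tool delta [ 0.0007 -0.0001 -0.    ] yaw -15.35311886836723
```

View pics/w2.png

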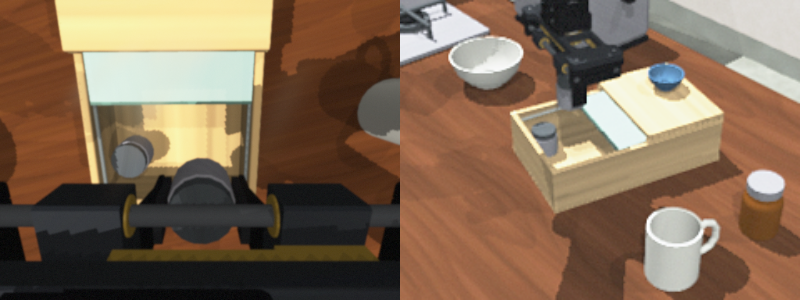

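Call:
{"op": "apply_moves", "data": {"moves": [[[0,0,0.025],0],[[0,0,0.025],0],[[0,0,0.025],0],[[0,0,0.02],0],[[0,0,0.01],0]]}}

```text
time_s: 8.7
tcp_pos: [0.485, 0.0321, 0.053]
ee_rot: [[0.964, -0.264, -0.004], [-0.264, -0.964, -0.001], [-0.004, 0.002, -1.0]]
wrist_force: [0.5, 0.1, -0.5]
gripper_width: 0.488
gripper_force: 30.0
```

Call:
{"op": "apply_moves", "data": {"moves": [[[0,0,0.01],0],[[0,0,0.008],0],[[0,0,0.006],0],[[0,0,0.004],0],[[0,0,0.002],0]]}}

```text
time_s: 9.12
tcp_pos: [0.4867, 0.0326, 0.0252]
ee_rot: [[0.965, -0.262, -0.0], [-0.262, -0.965, -0.0], [-0.0, 0.0, -1.0]]
wrist_force: [0.2, -0.3, -2.1]
gripper_width: 0.487
gripper_force: 30.0
```

Call:
{"op": "apply_moves", "data": {"moves": [[[0,0,0.002],0],[[0,0,0.001],0],[[0,0,0.001],0],[[0,0,0],0],[[0,0,0],0]]}}

```text
time_s: 9.53
tcp_pos: [0.4868, 0.0327, 0.0218]
ee_rot: [[0.965, -0.262, 0.0], [-0.262, -0.965, 0.0], [0.0, -0.0, -1.0]]
wrist_force: [0.0, 0.2, -1.3]
gripper_width: 0.487
gripper_force: 30.0
```

Call:
{"op": "apply_moves", "data": {"moves": [[[0,0,0.001],0],[[0,0,0.0005],0],[[0,0,0.0005],0],[[0,0,0],0],[[0,0,0],0]]}}

```text
time_s: 9.95
tcp_pos: [0.4866, 0.0327, 0.0195]
ee_rot: [[0.965, -0.262, -0.0], [-0.262, -0.965, -0.0], [-0.0, 0.0, -1.0]]
wrist_force: [0.1, 0.8, -1.7]
gripper_width: 0.486
gripper_force: 30.0
```

Call:
{"op": "apply_moves", "data": {"moves": [[[0,0,0.0005],0],[[0,0,0],0],[[0,0,0],0]]}}

```text
time_s: 10.2
tcp_pos: [0.4867, 0.0327, 0.019]
ee_rot: [[0.965, -0.262, -0.0], [-0.262, -0.965, -0.0], [-0.0, 0.0, -1.0]]
wrist_force: [-0.2, -0.0, -2.0]
gripper_width: 0.487
gripper_force: 30.0
```

Call:
{"op": "apply_moves", "data": {"moves": [[[0,0,0],0],[[0,0,0],0],[[0,0,0],0],[[0,0,0],0],[[0,0,0],0]], "hand": 0.058}}

```text
time_s: 10.62
tcp_pos: [0.4868, 0.0327, 0.0192]
ee_rot: [[0.965, -0.262, 0.0], [-0.262, -0.965, 0.0], [0.0, -0.0, -1.0]]
wrist_force: [-0.3, 0.7, 0.1]
gripper_width: 0.658
gripper_force: 0.0
```

Call:
{"op": "apply_moves", "data": {"moves": [[[0,0,-0.004],0],[[0,0,-0.01],0],[[0,0,-0.02],0],[[0,0,-0.03],0],[[0,0,-0.03],0]]}}

```text
time_s: 11.03
tcp_pos: [0.486, 0.0324, 0.1138]
ee_rot: [[0.965, -0.262, -0.002], [-0.262, -0.965, -0.001], [-0.002, 0.001, -1.0]]
wrist_force: [0.6, 0.8, 0.7]
gripper_width: 0.668
gripper_force: 0.0
```

Call:
{"op": "apply_moves", "data": {"moves": [[[-0.01,0,-0.03],0],[[-0.02,0,-0.02],0],[[-0.02,0,-0.01],0],[[-0.01,0,0],0],[[0,0,0],0]], "hand": 0.0}}

```text
time_s: 11.45
tcp_pos: [0.4271, 0.0485, 0.1735]
ee_rot: [[0.965, -0.261, 0.001], [-0.261, -0.965, 0.001], [0.0, -0.001, -1.0]]
wrist_force: [0.1, 0.6, 0.0]
gripper_width: 0.373
gripper_force: 0.0
```

Run:
```python
from fit import *
np.set_printoptions(precision=4,suppress=True)
s=r.sense();print(s["tcp_pos"],s["wrist_force"],s["gripper_width"])
p=imaging.capture("wrist");q=imaging.capture("side")
cv2.imwrite("pics/w3.png",np.hstack([cv2.resize(p["frame"],(400,300)),cv2.resize(q["frame"][130:280,150:350],(400,300))]))
```

```text
[0.4271 0.0485 0.1735] [0.0603 0.633  0.0128] 0.37338009001248135
```

View pics/w3.png

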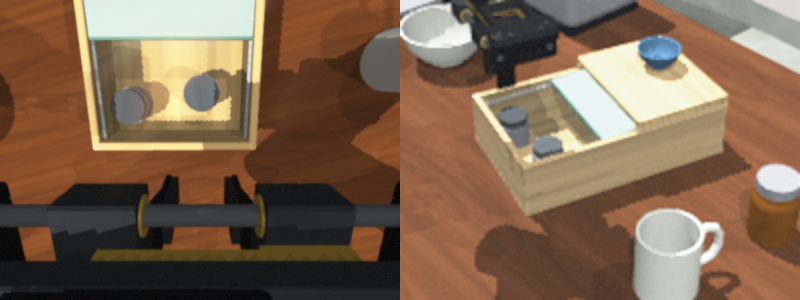

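Both tins stand upright in the box, at left panel (130,105) and (200,92), and the lid is still open. I'll move above the glass with the fingers shut and take a force baseline.

Call:
{"op": "apply_moves", "data": {"moves": [[[0.02,-0.004,0],0],[[0.03,-0.007,0],0],[[0.035,-0.008,0],0],[[0.03,-0.007,0.005],0],[[0.024,-0.004,0.01],0]]}}

```text
time_s: 11.97
tcp_pos: [0.5746, 0.0406, 0.1569]
ee_rot: [[0.965, -0.262, 0.001], [-0.262, -0.965, -0.001], [0.001, 0.0, -1.0]]
wrist_force: [-0.9, -0.1, 0.6]
gripper_width: 0.013
gripper_force: 0.0
```

Call:
{"op": "apply_moves", "data": {"moves": [[[0,0,0.02],0],[[0,0,0.02],0],[[0,0,0.015],0],[[0,0,0.008],0],[[0,0,0.004],0]]}}

```text
time_s: 12.38
tcp_pos: [0.5702, 0.0401, 0.088]
ee_rot: [[0.965, -0.263, -0.005], [-0.263, -0.965, -0.002], [-0.004, 0.003, -1.0]]
wrist_force: [0.2, -0.4, 0.6]
gripper_width: 0.001
gripper_force: 0.0
```

Call:
{"op": "apply_moves", "data": {"moves": [[[0,0,0.002],0],[[0,0,0],0],[[0,0,0],0]]}}

```text
time_s: 12.63
tcp_pos: [0.5715, 0.0411, 0.0898]
ee_rot: [[0.965, -0.262, 0.002], [-0.262, -0.965, 0.0], [0.001, -0.001, -1.0]]
wrist_force: [0.2, 0.2, 0.7]
gripper_width: 0.001
gripper_force: 0.0
```

```bash
cat > st.py <<'E'
from fit import *
np.set_printoptions(precision=4,suppress=True)
s=r.sense();T=np.array(s["tcp_pos"]);c,sn=np.cos(-.266),np.sin(-.266)
d=T[:2]-[.5817,.0377];print("box xy",np.array([c*d[0]+sn*d[1],-sn*d[0]+c*d[1]]),"z",T[2],s["wrist_force"],s["gripper_width"],s["time_s"])
E
python3 st.py
```

```text
box xy [-0.0108  0.0006] z 0.0898100227993184 [0.1911 0.1878 0.6837] 0.0013425195600447453 12.6333
```

Call:
{"op": "apply_moves", "data": {"moves": [[[-0.003,0,0.002],0],[[0,0,0.002],0],[[0,0,0.002],0],[[0,0,0.001],0],[[0,0,0.001],0]]}}

```text
time_s: 13.05
tcp_pos: [0.5679, 0.0417, 0.0811]
ee_rot: [[0.965, -0.262, 0.0], [-0.262, -0.965, 0.0], [0.0, -0.0, -1.0]]
wrist_force: [-0.1, -0.8, -0.6]
gripper_width: 0.004
gripper_force: 0.0
```

Call:
{"op": "apply_moves", "data": {"moves": [[[0,0,0.001],0],[[0,0,0.0007],0],[[0,0,0.0005],0],[[0,0,0.0005],0],[[0,0,0],0]]}}

```text
time_s: 13.47
tcp_pos: [0.5679, 0.0417, 0.0782]
ee_rot: [[0.965, -0.262, -0.0], [-0.262, -0.965, -0.0], [-0.0, 0.0, -1.0]]
wrist_force: [0.2, -0.1, -0.3]
gripper_width: 0.003
gripper_force: 0.0
```

Call:
{"op": "apply_moves", "data": {"moves": [[[0,0,0.0005],0],[[0,0,0.0005],0],[[0,0,0.0005],0],[[0,0,0.0005],0],[[0,0,0],0]]}}

```text
time_s: 13.88
tcp_pos: [0.568, 0.0417, 0.0776]
ee_rot: [[0.965, -0.261, 0.001], [-0.261, -0.965, -0.0], [0.001, 0.0, -1.0]]
wrist_force: [-2.5, 0.7, 7.6]
gripper_width: 0.005
gripper_force: 3.6
```

Call:
{"op": "apply_moves", "data": {"moves": [[[0,0,0.0004],0],[[0,0,0.0002],0],[[0,0,0],0]]}}

```text
time_s: 14.13
tcp_pos: [0.568, 0.0417, 0.0776]
ee_rot: [[0.965, -0.261, 0.001], [-0.261, -0.965, -0.0], [0.001, 0.0, -1.0]]
wrist_force: [-4.2, 1.8, 9.9]
gripper_width: 0.009
gripper_force: 4.9
```

```bash
python3 st.py
```

```text
box xy [-0.0142  0.0003] z 0.07758105444674242 [-4.1608  1.7788  9.8609] 0.008534574803966561 14.1333
```

Call:
{"op": "apply_moves", "data": {"moves": [[[-0.001,0,0.0001],0],[[-0.002,0,0.0001],0],[[-0.002,0,0.0001],0],[[-0.002,0,0.0001],0],[[-0.002,0,0.0001],0]]}}

```text
time_s: 14.55
tcp_pos: [0.5625, 0.0446, 0.0774]
ee_rot: [[0.965, -0.261, 0.008], [-0.261, -0.965, 0.001], [0.007, -0.003, -1.0]]
wrist_force: [3.4, -0.3, 6.2]
gripper_width: 0.005
gripper_force: 2.6
```

```bash
python3 st.py
```

```text
box xy [-0.0203  0.0016] z 0.07741474850339075 [ 3.4445 -0.302   6.2043] 0.0045934289369607174 14.55
```

Call:
{"op": "apply_moves", "data": {"moves": [[[0,0,0.0004],0],[[0,0,0.0004],0],[[0,0,0.0003],0],[[0,0,0],0]]}}

```text
time_s: 14.88
tcp_pos: [0.5623, 0.0446, 0.0772]
ee_rot: [[0.966, -0.26, 0.007], [-0.26, -0.966, 0.001], [0.007, -0.003, -1.0]]
wrist_force: [-0.0, -0.1, 11.0]
gripper_width: 0.007
gripper_force: 5.6
```

Call:
{"op": "apply_moves", "data": {"moves": [[[-0.001,0,0.0001],0],[[-0.002,0,0.0002],0],[[-0.002,0,0.0002],0],[[-0.002,0,0.0002],0],[[-0.002,0,0.0002],0]]}}

```text
time_s: 15.3
tcp_pos: [0.5551, 0.0467, 0.0769]
ee_rot: [[0.966, -0.26, 0.011], [-0.26, -0.966, 0.001], [0.01, -0.003, -1.0]]
wrist_force: [2.4, -3.1, 12.5]
gripper_width: 0.003
gripper_force: 5.7
```

```bash
python3 st.py
```

```text
box xy [-0.028   0.0017] z 0.07691834437169943 [ 2.3612 -3.0902 12.5127] 0.0034624916158590945 15.3
```

Call:
{"op": "apply_moves", "data": {"moves": [[[-0.003,0,0.0001],0],[[-0.003,0,0.0001],0],[[-0.003,0,0.0001],0],[[-0.003,0,0.0001],0],[[-0.003,0,0.0001],0]]}}

```text
time_s: 15.72
tcp_pos: [0.5404, 0.0506, 0.0763]
ee_rot: [[0.966, -0.26, 0.01], [-0.26, -0.966, 0.001], [0.01, -0.003, -1.0]]
wrist_force: [2.5, -3.8, 11.2]
gripper_width: 0.002
gripper_force: 5.5
```

```bash
cat st.py > st2.py
cat >> st2.py <<'E'
p=imaging.capture("top")
B=lambda x,y,z:np.append(np.array([.5817,.0377])+[c*x-sn*y,sn*x+c*y],z)
# rectify lid plane strip: box x from -.15 to .02, y -.09...09 , 2px/mm
zz=.0745
src=np.float32([px(p,B(x,y,zz)) for x,y in((.02,.09),(.02,-.09),(-.15,-.09),(-.15,.09))])
W,H=360,340
M=cv2.getPerspectiveTransform(src,np.float32([[0,0],[W,0],[W,H],[0,H]]))
o=cv2.warpPerspective(p["frame"],M,(W,H));g=o.astype(int)
for y in (.05,-.05):
    j=int((.09-y)*2000);col=g[:,j-8:j+8].mean(1);print(y,[(round((.02-i/2000)*1000),*col[i].astype(int)) for i in range(20,H,12)])
np.save("rect.npy",o)
E
python3 st2.py
```

```text
box xy [-0.0432  0.0016] z 0.07629298235635554 [ 2.5493 -3.7925 11.152 ] 0.001682433739901978 15.7167
0.05 [(10, np.int64(115), np.int64(130), np.int64(150)), (4, np.int64(116), np.int64(129), np.int64(149)), (-2, np.int64(115), np.int64(130), np.int64(149)), (-8, np.int64(115), np.int64(130), np.int64(149)), (-14, np.int64(115), np.int64(131), np.int64(149)), (-20, np.int64(120), np.int64(135), np.int64(152)), (-26, np.int64(117), np.int64(132), np.int64(150)), (-32, np.int64(108), np.int64(124), np.int64(140)), (-38, np.int64(105), np.int64(118), np.int64(137)), (-44, np.int64(102), np.int64(117), np.int64(133)), (-50, np.int64(113), np.int64(127), np.int64(142)), (-56, np.int64(115), np.int64(128), np.int64(143)), (-62, np.int64(174), np.int64(188), np.int64(192)), (-68, np.int64(186), np.int64(200), np.int64(205)), (-74, np.int64(171), np.int64(182), np.int64(187)), (-80, np.int64(148), np.int64(159), np.int64(163)), (-86, np.int64(123), np.int64(133), np.int64(140)), (-92, np.int64(122), np.int64(123), np.int64(124)), (-98, np.int64(125), np.int64(125), np.int64(123)), (-104, np
[... 1102 characters left out ...]
), np.int64(90), np.int64(95)), (-74, np.int64(85), np.int64(108), np.int64(124)), (-80, np.int64(91), np.int64(109), np.int64(125)), (-86, np.int64(95), np.int64(103), np.int64(112)), (-92, np.int64(90), np.int64(92), np.int64(97)), (-98, np.int64(97), np.int64(99), np.int64(103)), (-104, np.int64(99), np.int64(102), np.int64(109)), (-110, np.int64(95), np.int64(111), np.int64(125)), (-116, np.int64(88), np.int64(114), np.int64(135)), (-122, np.int64(89), np.int64(114), np.int64(134)), (-128, np.int64(87), np.int64(114), np.int64(134)), (-134, np.int64(86), np.int64(112), np.int64(132)), (-140, np.int64(87), np.int64(113), np.int64(135)), (-146, np.int64(170), np.int64(223), np.int64(242))]
```

Call:
{"op": "apply_moves", "data": {"moves": [[[-0.004,0.0002,0.00017],0],[[-0.004,0.0002,0.00017],0],[[-0.004,0.0002,0.00017],0],[[-0.004,0.0002,0.00017],0],[[-0.004,0,0.00017],0]]}}

```text
time_s: 16.18
tcp_pos: [0.5214, 0.0556, 0.0755]
ee_rot: [[0.966, -0.26, 0.011], [-0.26, -0.966, 0.002], [0.011, -0.005, -1.0]]
wrist_force: [3.6, -3.0, 12.6]
gripper_width: 0.01
gripper_force: 5.7
```

Call:
{"op": "apply_moves", "data": {"moves": [[[-0.003,0,0.00013],0],[[-0.003,0,0.00013],0],[[-0.003,0,0.00013],0],[[-0.003,0,0.00013],0],[[-0.003,0,0.00013],0]]}}

```text
time_s: 16.6
tcp_pos: [0.5068, 0.0596, 0.0749]
ee_rot: [[0.966, -0.259, 0.011], [-0.26, -0.966, 0.002], [0.01, -0.005, -1.0]]
wrist_force: [3.4, -3.5, 12.7]
gripper_width: 0.008
gripper_force: 6.3
```

```bash
python3 st.py
```

```text
box xy [-0.078   0.0014] z 0.07486982370063155 [ 3.4178 -3.4995 12.7133] 0.008465969884940595 16.6
```

Call:
{"op": "apply_moves", "data": {"moves": [[[-0.003,0,8e-05],0],[[-0.003,0,8e-05],0],[[-0.003,0,0.0001],0],[[-0.003,0,0.00012],0],[[-0.003,0,0.00012],0]]}}

```text
time_s: 17.02
tcp_pos: [0.4922, 0.0635, 0.0743]
ee_rot: [[0.966, -0.259, 0.011], [-0.259, -0.966, 0.002], [0.01, -0.004, -1.0]]
wrist_force: [3.1, -3.4, 13.1]
gripper_width: 0.004
gripper_force: 6.4
```

Call:
{"op": "apply_moves", "data": {"moves": [[[-0.003,0,0.00012],0],[[-0.003,0,0.00012],0],[[-0.003,0,0.00012],0],[[-0.003,0,0.00012],0],[[-0.002,0,8e-05],0]]}}

```text
time_s: 17.43
tcp_pos: [0.4784, 0.0672, 0.0737]
ee_rot: [[0.966, -0.259, 0.01], [-0.259, -0.966, 0.002], [0.009, -0.004, -1.0]]
wrist_force: [2.6, -3.4, 13.6]
gripper_width: 0.005
gripper_force: 6.8
```

```bash
python3 st.py;python3 - <<'E'
from h import *
q=imaging.capture("side");p=imaging.capture("top")
cv2.imwrite("pics/w4.png",np.hstack([cv2.resize(p["frame"][145:255,190:300],(400,400)),cv2.resize(q["frame"][145:245,170:270],(400,400))]))
E
```

```text
box xy [-0.1074  0.0013] z 0.07365087127249337 [ 2.6118 -3.4303 13.6004] 0.004951415222785999 17.4333
```

View pics/w4.png

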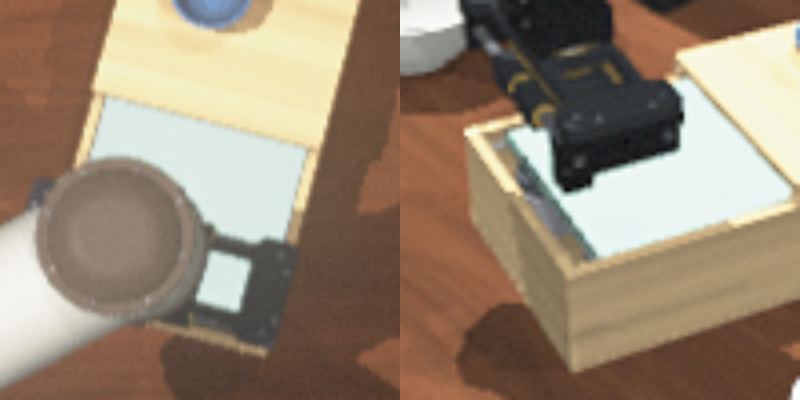

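The lid is drawn nearly home. In the side crop its edge, at (590,255) to (510,140), leaves a gap of about 10 mm to the front wall. I'll go on slowly and ease the press slightly.

Call:
{"op": "apply_moves", "data": {"moves": [[[-0.002,0,-0.0002],0],[[-0.002,0,-0.0001],0],[[-0.001,0,4e-05],0],[[-0.001,0,4e-05],0],[[-0.001,0,4e-05],0]]}}

```text
time_s: 17.95
tcp_pos: [0.4714, 0.0691, 0.0734]
ee_rot: [[0.966, -0.26, 0.009], [-0.26, -0.966, 0.002], [0.009, -0.004, -1.0]]
wrist_force: [3.3, -2.7, 12.5]
gripper_width: 0.006
gripper_force: 6.0
```

Call:
{"op": "apply_moves", "data": {"moves": [[[-0.001,0,4e-05],0],[[-0.001,0,4e-05],0],[[-0.001,0,4e-05],0]]}}

```text
time_s: 18.2
tcp_pos: [0.4686, 0.0698, 0.0733]
ee_rot: [[0.966, -0.26, 0.009], [-0.26, -0.966, 0.002], [0.008, -0.004, -1.0]]
wrist_force: [2.4, -4.1, 12.3]
gripper_width: 0.002
gripper_force: 6.1
```

```bash
cat > edge.py <<'E'
from fit import *
c,sn=np.cos(-.266),np.sin(-.266)
p=imaging.capture("side")
B=lambda x,y,z:np.append(np.array([.5817,.0377])+[c*x-sn*y,sn*x+c*y],z)
for y in(-.06,-.045,-.03,-.015):
    xs=np.arange(-.152,-.108,.0015);u=np.array([px(p,B(x,y,.072)) for x in xs],np.float32)
    v=cv2.remap(p["frame"],u[:,0][None],u[:,1][None],cv2.INTER_LINEAR)[0]
    print(y,[(int(x*1000),int(a[0]),int(a[2])) for x,a in zip(xs,v)])
E
python3 st.py; python3 edge.py
```

```text
box xy [-0.1176  0.0013] z 0.07329164277812772 [ 2.4125 -4.0747 12.2809] 0.0024300969386572523 18.2
-0.06 [(-152, 90, 133), (-150, 89, 132), (-149, 92, 138), (-147, 101, 152), (-146, 111, 168), (-144, 119, 180), (-143, 122, 185), (-141, 120, 182), (-139, 114, 173), (-138, 101, 144), (-136, 95, 116), (-135, 95, 93), (-133, 109, 95), (-132, 143, 123), (-130, 192, 172), (-129, 233, 215), (-127, 242, 229), (-126, 245, 235), (-124, 244, 234), (-123, 243, 233), (-121, 242, 232), (-120, 242, 232), (-118, 242, 231), (-117, 242, 231), (-115, 242, 232), (-114, 242, 232), (-112, 242, 232), (-111, 242, 232), (-109, 242, 232), (-108, 242, 232)]
-0.045 [(-152, 90, 134), (-150, 88, 131), (-149, 94, 139), (-147, 104, 154), (-146, 112, 168), (-144, 117, 177), (-143, 116, 177), (-141, 114, 172), (-139, 112, 160), (-138, 105, 137), (-136, 98, 110), (-135, 95, 90), (-133, 99, 82), (-132, 141, 122), (-130, 186, 167), (-129, 226, 211), (-127, 244, 232), (-126, 244, 234), (-124, 244, 234), (-123, 243, 234), (-121, 243, 234), (-120, 243, 234), (-118, 243, 234), (-117, 242, 233), (-115, 242, 232), (-114, 242
[... 461 characters left out ...]
20, 243, 234), (-118, 243, 234), (-117, 243, 234), (-115, 243, 234), (-114, 243, 234), (-112, 243, 235), (-111, 243, 235), (-109, 243, 234), (-108, 242, 233)]
-0.015 [(-152, 95, 143), (-150, 91, 135), (-149, 89, 132), (-147, 99, 150), (-146, 109, 166), (-144, 115, 174), (-143, 119, 178), (-141, 121, 177), (-139, 120, 163), (-138, 116, 139), (-136, 109, 112), (-135, 101, 87), (-133, 110, 91), (-132, 132, 111), (-130, 195, 176), (-129, 241, 227), (-127, 245, 234), (-126, 246, 237), (-124, 245, 235), (-123, 244, 234), (-121, 244, 234), (-120, 244, 234), (-118, 244, 234), (-117, 244, 234), (-115, 244, 234), (-114, 244, 234), (-112, 244, 234), (-111, 244, 235), (-109, 244, 235), (-108, 243, 235)]
```

Call:
{"op": "apply_moves", "data": {"moves": [[[-0.001,0,4e-05],0],[[-0.001,0,4e-05],0],[[-0.001,0,4e-05],0],[[-0.001,0,4e-05],0]]}}

```text
time_s: 18.58
tcp_pos: [0.4647, 0.0709, 0.0731]
ee_rot: [[0.966, -0.26, 0.009], [-0.26, -0.966, 0.002], [0.008, -0.004, -1.0]]
wrist_force: [3.5, -3.3, 12.8]
gripper_width: 0.008
gripper_force: 6.2
```

Call:
{"op": "apply_moves", "data": {"moves": [[[-0.001,0,4e-05],0],[[-0.001,0,4e-05],0]]}}

```text
time_s: 18.75
tcp_pos: [0.4627, 0.0714, 0.073]
ee_rot: [[0.966, -0.26, 0.009], [-0.26, -0.966, 0.002], [0.008, -0.004, -1.0]]
wrist_force: [1.6, -2.8, 12.0]
gripper_width: 0.008
gripper_force: 6.2
```

Call:
{"op": "apply_moves", "data": {"moves": [[[-0.001,0,4e-05],0],[[-0.001,0,4e-05],0]]}}

```text
time_s: 18.92
tcp_pos: [0.4616, 0.0722, 0.073]
ee_rot: [[0.966, -0.259, 0.011], [-0.259, -0.966, 0.002], [0.01, -0.005, -1.0]]
wrist_force: [4.8, -3.8, 10.0]
gripper_width: 0.008
gripper_force: 5.0
```

```bash
python3 st.py; python3 edge.py | sed -n 3p
```

```text
box xy [-0.125   0.0017] z 0.07301632855537987 [ 4.7684 -3.8086  9.9758] 0.007824736640167414 18.9167
-0.03 [(-152, 93, 139), (-150, 87, 131), (-149, 90, 137), (-147, 105, 162), (-146, 119, 184), (-144, 128, 198), (-143, 124, 194), (-141, 116, 183), (-139, 117, 158), (-138, 139, 148), (-136, 203, 192), (-135, 242, 224), (-133, 244, 232), (-132, 244, 235), (-130, 243, 234), (-129, 243, 233), (-127, 243, 233), (-126, 243, 233), (-124, 243, 233), (-123, 243, 233), (-121, 243, 233), (-120, 243, 233), (-118, 243, 233), (-117, 242, 232), (-115, 242, 233), (-114, 243, 233), (-112, 243, 234), (-111, 243, 234), (-109, 243, 234), (-108, 242, 234)]
```

Call:
{"op": "apply_moves", "data": {"moves": [[[-0.0007,0,0.0003],0],[[-0.0007,0,0.0003],0],[[0,0,0],0]]}}

```text
time_s: 19.22
tcp_pos: [0.4611, 0.0726, 0.0729]
ee_rot: [[0.966, -0.259, 0.012], [-0.259, -0.966, 0.002], [0.011, -0.006, -1.0]]
wrist_force: [6.0, -5.1, 12.2]
gripper_width: 0.006
gripper_force: 6.1
```

```bash
python3 st.py; python3 edge.py | sed -n 3p
```

```text
box xy [-0.1255  0.002 ] z 0.0729207068327229 [ 5.9755 -5.0801 12.2442] 0.005914114740972085 19.2167
-0.03 [(-152, 93, 139), (-150, 87, 130), (-149, 91, 137), (-147, 106, 160), (-146, 121, 183), (-144, 130, 199), (-143, 125, 193), (-141, 115, 179), (-139, 116, 155), (-138, 139, 145), (-136, 202, 190), (-135, 241, 224), (-133, 244, 233), (-132, 244, 234), (-130, 243, 233), (-129, 242, 233), (-127, 243, 233), (-126, 243, 233), (-124, 243, 233), (-123, 243, 233), (-121, 243, 232), (-120, 243, 233), (-118, 243, 233), (-117, 242, 233), (-115, 242, 233), (-114, 243, 234), (-112, 243, 235), (-111, 243, 235), (-109, 243, 234), (-108, 243, 234)]
```

The lid edge no longer moves while the pull force rises to about 7 N, so the lid is home. I'll lift straight off.

Call:
{"op": "apply_moves", "data": {"moves": [[[0,0,-0.001],0],[[0,0,-0.001],0],[[0,0,-0.002],0],[[0,0,-0.005],0],[[0,0,-0.015],0]]}}

```text
time_s: 19.68
tcp_pos: [0.4529, 0.0704, 0.0916]
ee_rot: [[0.965, -0.263, -0.007], [-0.263, -0.965, -0.003], [-0.006, 0.004, -1.0]]
wrist_force: [0.2, -0.4, -0.1]
gripper_width: 0.006
gripper_force: 0.0
```

Call:
{"op": "apply_moves", "data": {"moves": [[[0,0,-0.03],0],[[-0.02,0,-0.03],0],[[-0.03,0,-0.02],0],[[-0.03,0,0],0],[[0,0,0],0]]}}

```text
time_s: 20.1
tcp_pos: [0.3733, 0.0917, 0.1736]
ee_rot: [[0.965, -0.261, -0.003], [-0.261, -0.965, 0.001], [-0.003, -0.0, -1.0]]
wrist_force: [-1.0, 0.0, -1.4]
gripper_width: 0.004
gripper_force: 0.0
```

```bash
python3 st.py; python3 edge.py | sed -n 3p
python3 - <<'E'
from h import *
q=imaging.capture("side");p=imaging.capture("top")
cv2.imwrite("pics/w5.png",np.hstack([cv2.resize(p["frame"][145:255,190:300],(400,400)),cv2.resize(q["frame"][145:245,170:270],(400,400))]))
E
```

```text
box xy [-0.2152 -0.0027] z 0.17362794942581392 [-0.9779  0.0434 -1.3683] 0.004359137540960159 20.1
-0.03 [(-152, 86, 128), (-150, 87, 129), (-149, 93, 139), (-147, 107, 161), (-146, 119, 182), (-144, 126, 196), (-143, 126, 197), (-141, 123, 193), (-139, 132, 176), (-138, 156, 167), (-136, 208, 198), (-135, 240, 222), (-133, 243, 230), (-132, 243, 232), (-130, 242, 232), (-129, 242, 232), (-127, 242, 231), (-126, 242, 231), (-124, 242, 232), (-123, 242, 231), (-121, 242, 232), (-120, 242, 232), (-118, 242, 232), (-117, 242, 231), (-115, 242, 231), (-114, 242, 232), (-112, 241, 232), (-111, 241, 231), (-109, 241, 231), (-108, 242, 232)]
```

View pics/w5.png

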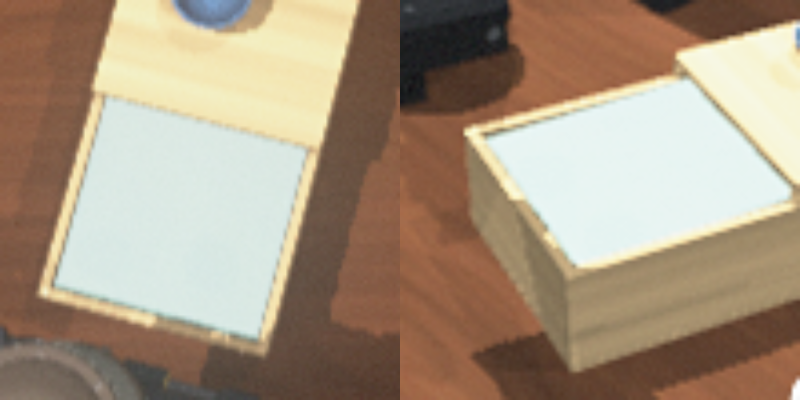

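The lid lies flush with the front wall: the pane edge runs from (55,290) to (262,340) in the top crop with no visible gap. The arm is clear, so I'll hand in.

```bash
python3 -c "
from station import r
print(r.finish_job())"
```

```text
the job is handed in; nothing more can be done
None
```

I stood the loose tin upright in the box beside the stored one, drew the lid home against the front wall, and handed the job in at about 20 s; no verdict came back. The highest press I read on the glass was 13.6 N, slightly above the 10–12 N range but under the 20 N limit.

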